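# Start the coil clamp screw in its thread

### The job

The red knurled thumbscrew in the middle of the copper coil on the filter board stands on top of its thread and has not caught: turn it backward (anticlockwise from above) until it drops into the start of the thread, then forward (clockwise) one full turn from there, so that it is started but not tight. Finish while still holding its red head in the fingers, without pulling it up or letting go, and leave the loose things on the bench and board where they are.

Things in the scene. Friction and masses are not known exactly. Their poses are not given: they have to be found in the camera images.
- board: Filter board, fixed to the bench: grey base plate 220 (x) by 170 (y) by 12 mm, origin at the centre of its underside, on the bench. On it: a copper coil 80 mm in diameter on a white bobbin, axis at x = -45 mm, y = 0, and white, red and green parts; nothing on the board within 80 mm of the coil's axis rises above the coil's steel washer (46 mm above the bench), and nothing on it rises above 57 mm except the screw.
- washer_center (a point): Fixed point on the coil's axis, at the top of the steel washer that covers the coil, 46 mm above the bench. The screw passes vertically through it; nothing but the screw and its shank (13 mm thick) stands above it.
- screw_head: Red knurled round head of the screw, 30 mm in diameter, 28 mm tall, upright; origin on the axis at its underside, at the start 25 mm above the washer. A white line on top runs along its own +x and turns with it. It may be gripped from above at any yaw; the screw (0.1 kg) turns easily (under 0.05 N m), and only turns and slides on its upright axis.
- knob_center (a point): Centre of the red head, on the axis, 14 mm above its underside and below its top: the point to grip. It moves with the screw: loose or let go, the screw sinks by its own weight; a firm grip carries it up or down (by 3 mm above its starting height; about 1.5 mm of play once in the thread).
- screw_turn (a joint): Turn of the screw, rad, growing clockwise seen from above (forward, tightening), shrinking anticlockwise (backward). It starts between 0.6 and 1.1 with the screw resting on the flat lip of the thread. The edge of the lip, where the screw drops, is somewhere between -0.45 and 0.3 and is not shown; about 1 rad farther back than the edge there is a stop. Turned forward without having dropped, the screw jams after 0.7 to 1.9 rad.
- screw_depth (a joint): How far down the screw has gone, m: 0 when it rests on the lip as at the start, growing downward. At the edge of the lip it drops by 0.006 m less 0.001 m for each radian it is then past the edge, onto the thread; from there each full turn forward takes it 0.006 m lower.
- pliers_mid (a point): Pliers with red grips, lying on the bench, 160 mm long; point in the middle, 8 mm up. To be left alone.
- driver_mid (a point): Screwdriver with a yellow handle, 200 mm long, lying on the bench; point at the middle of its length, 13 mm up. To be left alone.
- cap_a_mid (a point): Loose white capacitor, 44 mm in diameter, 45 mm tall, standing on the bench; its centre. To be left alone.
- cap_b_mid (a point): A second loose white capacitor like the first; its centre. To be left alone.
- cap_small_mid (a point): Small loose white capacitor, 26 mm in diameter, 30 mm tall, standing on the board at least 100 mm from the coil's axis; its centre. To be left alone.
- tape_mid (a point): Red ring of tape, 60 mm in diameter, 20 mm high, flat on the bench; its centre. To be left alone.
- spool_mid (a point): Small spool of copper wire with black flanges, 56 mm in diameter, 40 mm tall, standing on the bench; its centre. To be left alone.

How it is judged:
By the outcome, as a careful person would: the job done as asked, in the order asked, and still so for the second after the job is handed in, while the arm keeps its last pose, push and grip.
It also fails if it takes over 72 s, if anything falls off the work surface, if the arm or the gripper's body presses on something with over 40 N, if the wrist force passes 120 N, or if a joint passes its speed limit or range.

### The arm

A 6-joint arm with a two-finger parallel gripper is mounted at the origin on the work surface. World frame = base frame: x ahead of the robot, y to its left, z up, the work surface at z = 0. Lengths are in m, angles in rad, forces in N, time in s.
With the tool pointing down it reaches from about 0.35 to 0.975 m from the base axis. Payload 4.9 kg.
Tool frame: the origin (TCP) lies between the finger pads; the fingertips stand 17 mm ahead of it and the grasp point (between the pads) lies 2 mm behind it; z points along the fingers, y is the direction in which the jaws open and shut (so a half turn about z gives the same grasp; the last joint's range is limited). The gripper opens to 85 mm and grips with 20 to 120 N. Pads are 22 mm wide; open, the fingers measure 114 mm over their backs; the gripper's body (76 mm by 85 mm) begins 54 mm behind the grasp point. The pads swing forward as they close: fully open they stand 13 mm farther back than shut.
Start: joints at [1.147, 0.053, 1.613, -0, 1.476, -0.119], TCP at [0.188, 0.596, 0.223] pointing down, gripper open.
Joint ranges: [-3.01, 3.01], [-1.01, 2.22], [0.06, 2.58], [-1.02, 4.17], [0.09, 2.62], [-3.14, 3.14]. Speed limits (rad/s): [2.57, 2.57, 3.14, 3.14, 3.14, 3.14].

### API

Orientations are given as a unit quaternion [w, x, y, z].
In Python, from plant import state, grab_frame, camera_model, job_done, find_in, silhouettes, landmark_of gives the robot as it stands.
- The arm moves only by the shell command python3 -m crank 'ROWS'. ROWS is JSON, a list of rows, each an object with "angular": the turn, a rotation vector about the tool's x, y, z each as a share of 5 degrees, from -1 to 1, a list of three; "delta_pos": the shift along the tool's x, y, z each as a share of 3 cm, from -1 to 1, a list of three; "gripper": the opening, from 0 (shut) to 1 (fully open). In form: [{"angular": [ax, ay, az], "delta_pos": [tx, ty, tz], "gripper": gripper}, ...]. A call has 1 to 12 rows; each row shifts and turns the commanded pose from where the row before left it, along the tool's axes as they then stand; what a row does not reach is not made up. A row lasts 1/8 s, in which the tool goes at most 62.5 mm and 10.7 degrees, less where a joint would pass 70% of its speed; a pose out of reach is approached as far as the arm can. A call with a number of a shift or a turn outside -1 to 1 is refused whole. A call with a gripper value outside its range is refused whole. The fingers move at their own pace and stop on an object; the grip force is fixed at half the most. Time passes only in rows, so rows that do not move let the fingers close. It gives the time, the measured TCP pose, the force and the opening at its end, in the units of the state.
- state(): the state, without advancing time (a new reading comes with each control period).
- grab_frame(name): name is "scene" or "top" or "wrist"; returns the picture (480x640x3 uint8, red, green, blue); there is no depth.
- camera_model(name): a dict with "camera_matrix" (3x3 intrinsics, pixels), "rvec" (rotation vector, rad) and "tvec" (3), from world to camera coordinates, as OpenCV has them; the wrist camera has in their place "mount" (4x4, takes a point from camera to tool coordinates, whose origin is the TCP and whose axes are the flange's). Camera axes: x right, y down, z forward; pixel columns grow to the right and rows downward; lengths in m; the calibration is good to about 2 mm. A picture is of the moment at which its call begins: read the wrist's pose just before it. camera_model takes no time and is no camera call.
- job_done(): hands the job in, once; it reports no verdict.
Trained networks look in the newest picture that a camera, given by its name, has taken for a name from the list of things; names that differ only in an ending like _2 or _b are one class to them, and where a whole thing is asked for, a point or a joint stands for the part that bears it (a point fixed in the world has none). Each returns a list of dicts, best first, with "conf" (0 to 1); they miss things now and then, are a little off and sometimes report something else, mostly with a low value. They report only what shows in the picture. A call takes as long as a camera call.
- find_in(camera, target): "bbox" ([left, top, right, bottom] in pixels, round what is visible of it).
- silhouettes(camera, target): "mask" (480x640 bool, what is visible of it) and "bbox" ([left, top, right, bottom] in pixels, round what is visible of it).
- landmark_of(camera, target): "pixel" ([column, row] in pixels: a listed point, or the origin of a listed thing).
The state is a dict: "time": time; "joint_pos": joint angles; "joint_vel": joint speeds; "joint_efforts": joint torques, N m; "tool_pos": TCP position; "tool_rot": TCP orientation; "contact_force": force on the tool from outside, world axes, zero at the start; "ft_torque": the same for the moment, N m; "gripper_width": opening from 0.0 (shut) to 1.0 (fully open).
Only numpy, scipy, OpenCV 4.12 (cv2) and the standard library are available. Lean on these libraries where they do the work, as an engineer would, in place of code of your own. Each camera call takes 0.05 s, during which the arm holds its last target.

## Working session

There is one attempt and no reset: what is moved stays moved. The work goes in short steps, Python scripts to look and compute and a shell command to move; the robot and the scene stay as the last step left them, time stands still between calls to the robot, and variables do not carry over. Pictures are saved under pics/ and viewed, and the job is handed in when it is done.

```bash
mkdir -p pics; ls
python3 - <<'E'
from plant import *
import cv2,json
s=state();print(s)
for n in ("scene","top","wrist"):
    im=grab_frame(n); cv2.imwrite(f"pics/{n}0.png",im[:,:,::-1]); print(n,camera_model(n))
    for t in ("knob_center","screw_head"):
        print(t,[(l['pixel'],l['conf']) for l in landmark_of(n,t)][:3])
E
```

```text
pics
{'time': 0.0, 'joint_pos': array([ 1.14698830e+00,  5.33582867e-02,  1.61431081e+00,  9.72569244e-06,
        1.47600921e+00, -1.18977623e-01]), 'joint_vel': array([ 0.00095036,  0.00065331, -0.00214844, -0.00128994,  0.00073767,
        0.00041081]), 'joint_efforts': array([ 1.49313892e-04, -3.93689811e+01, -3.70175135e+01, -2.05205361e-04,
        7.26556158e-03, -1.28356137e-05]), 'tool_pos': array([0.18729688, 0.59559545, 0.22205212]), 'tool_rot': array([-2.84217427e-04,  1.51826154e-01,  9.88406663e-01, -1.00335935e-03]), 'contact_force': array([ 0.87440516, -0.54372864,  0.25547362]), 'ft_torque': array([0.00638056, 0.00543957, 0.03166744]), 'gripper_width': 1.0043565771392657}
scene {'camera_matrix': array([[466.25614532,   0.        , 330.32953385],
       [  0.        , 466.25614532, 245.18274841],
       [  0.        ,   0.        ,   1.        ]]), 'rvec': array([ 0.63275074,  2.54231001, -1.28315867]), 'tvec': array([ 0.44014832, -0.07338664,  1.43240766])}
knob_center [([354.5, 259.1], 0.49)]
screw_head [([352.6, 264.5], 0.72)]
top {'camera_matrix': array([[460.9990
[... 225 characters left out ...]
9290145, 1.07138503])}
knob_center [([295.3, 248.0], 0.66)]
screw_head [([291.9, 250.1], 0.51), ([486.4, 190.9], 0.47)]
wrist {'camera_matrix': array([[334.35899922,   0.        , 317.05273847],
       [  0.        , 334.35899922, 239.66298211],
       [  0.        ,   0.        ,   1.        ]]), 'mount': array([[ 1.08339078e-03, -9.48315981e-01, -3.17325741e-01,
         8.03889914e-02],
       [ 9.99999230e-01,  1.21969520e-03, -2.30887343e-04,
        -2.46964190e-04],
       [ 6.05994840e-04, -3.17325247e-01,  9.48316572e-01,
        -1.50931229e-01],
       [ 0.00000000e+00,  0.00000000e+00,  0.00000000e+00,
         1.00000000e+00]])}
knob_center [([297.0, 414.4], 0.55)]
screw_head []
```

View pics/scene0.png

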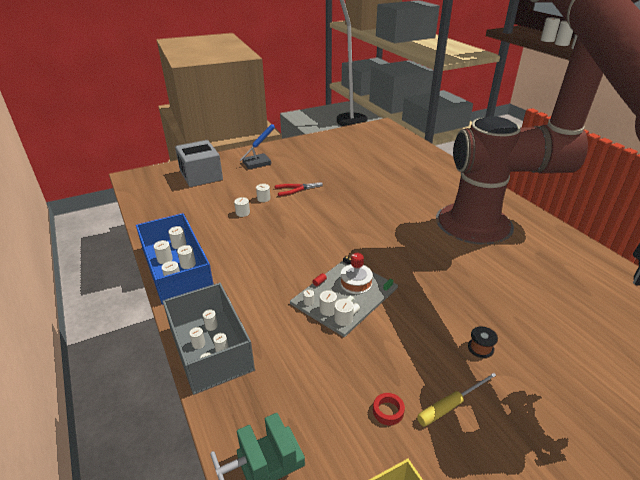

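View pics/top0.png

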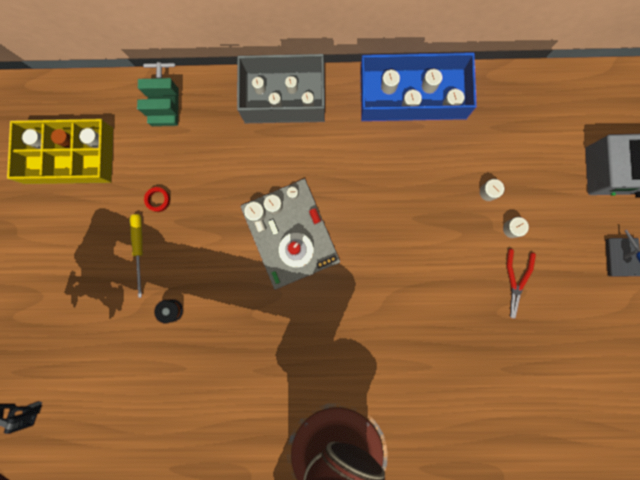

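View pics/wrist0.png

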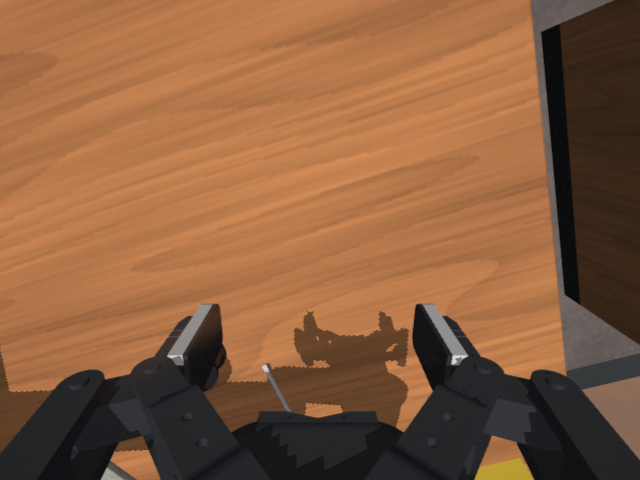

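```bash
cat > h.py <<'E'
import numpy as np, cv2
from scipy.spatial.transform import Rotation as R
from plant import *
def wcam(s):
    q=s['tool_rot']; Rt=R.from_quat([q[1],q[2],q[3],q[0]]).as_matrix()
    T=np.eye(4);T[:3,:3]=Rt;T[:3,3]=s['tool_pos']
    return T@camera_model('wrist')['mount']   # cam->world
def ray(n,px,s=None):
    m=camera_model(n);K=m['camera_matrix']
    d=np.linalg.inv(K)@[px[0],px[1],1]
    if n=='wrist':
        T=wcam(s);return T[:3,3],T[:3,:3]@d
    Rm=cv2.Rodrigues(m['rvec'])[0];return -Rm.T@m['tvec'],Rm.T@d
def onz(n,px,z,s=None):
    o,d=ray(n,px,s);return o+d*(z-o[2])/d[2]
def proj(n,P,s=None):
    m=camera_model(n);K=m['camera_matrix']
    if n=='wrist':
        T=np.linalg.inv(wcam(s));c=T[:3,:3]@P+T[:3,3]
    else: c=cv2.Rodrigues(m['rvec'])[0]@P+m['tvec']
    u=K@c;return u[:2]/u[2]
def tri(obs):
    A=np.zeros((3,3));b=np.zeros(3)
    for o,d in obs:
        d=d/np.linalg.norm(d);M=np.eye(3)-np.outer(d,d);A+=M;b+=M@o
    return np.linalg.solve(A,b)
E
python3 - <<'E'
from h import *
s=state()
px={'scene':[354.5,259.1],'top':[295.3,248.0],'wrist':[297,414.4]}
for n in px: print(n,onz(n,px[n],.085,s))
print(tri([ray(n,px[n],s) for n in px]), tri([ray(n,px[n],s) for n in ('scene','top')]))
print(R.from_quat(np.roll(s['tool_rot'],-1)).as_matrix())
E
```

```text
scene [0.47763598 0.08436069 0.085     ]
top [0.47388    0.08716105 0.085     ]
wrist [0.39071652 0.50882962 0.085     ]
[0.49971406 0.23043795 0.0415873 ] [0.47582875 0.08587625 0.08517428]
[[-9.53907454e-01  3.00100926e-01 -6.08263646e-05]
 [ 3.00100932e-01  9.53907430e-01 -2.14406596e-04]
 [-6.32089672e-06 -2.22778098e-04 -9.99999975e-01]]
```

The scene picture shows the red head at about (357,260) and the top view shows it at (295,247). They triangulate to (0.476, 0.086, 0.085), and the expected knob height is 0.085. The wrist detection is false, because the knob isn't in its view. I'll move over the screw at the current height.

```bash
python3 -m crank '[{"angular":[0,0,0],"delta_pos":[-0.95,-0.89,0],"gripper":1},{"angular":[0,0,0],"delta_pos":[-0.95,-0.89,0],"gripper":1},{"angular":[0,0,0],"delta_pos":[-0.95,-0.89,0],"gripper":1},{"angular":[0,0,0],"delta_pos":[-0.95,-0.89,0],"gripper":1},{"angular":[0,0,0],"delta_pos":[-0.95,-0.89,0],"gripper":1},{"angular":[0,0,0],"delta_pos":[-0.95,-0.89,0],"gripper":1},{"angular":[0,0,0],"delta_pos":[-0.95,-0.89,0],"gripper":1},{"angular":[0,0,0],"delta_pos":[-0.95,-0.89,0],"gripper":1},{"angular":[0,0,0],"delta_pos":[-0.95,-0.89,0],"gripper":1},{"angular":[0,0,0],"delta_pos":[-0.95,-0.89,0],"gripper":1},{"angular":[0,0,0],"delta_pos":[-0.95,-0.89,0],"gripper":1},{"angular":[0,0,0],"delta_pos":[-0.95,-0.89,0],"gripper":1}]'
python3 -m crank '[{"angular":[0,0,0],"delta_pos":[-0.95,-0.89,0],"gripper":1},{"angular":[0,0,0],"delta_pos":[-0.95,-0.89,0],"gripper":1},{"angular":[0,0,0],"delta_pos":[-0.95,-0.89,0],"gripper":1},{"angular":[0,0,0.8],"delta_pos":[0,0,0.5],"gripper":1},{"angular":[0,0,0.8],"delta_pos":[0,0,0.5],"gripper":1},{"angular":[0,0,0.8],"delta_pos":[0,0,0.5],"gripper":1},{"angular":[0,0,0.8],"delta_pos":[0,0,0],"gripper":1},{"angular":[0,0,0],"delta_pos":[0,0,0],"gripper":1},{"angular":[0,0,0],"delta_pos":[0,0,0],"gripper":1}]'
python3 - <<'E'
from h import *
s=state();print(s['time'],s['joint_pos'],s['tool_pos'],s['tool_rot'])
for n in ("wrist","top","scene"):
    im=grab_frame(n); cv2.imwrite(f"pics/{n}1.png",im[:,:,::-1])
    for t in ("knob_center","screw_head"):
        l=landmark_of(n,t)[:2]; print(n,t,[(a['pixel'],a['conf']) for a in l], onz(n,l[0]['pixel'],.085 if t[0]=='k' else .071,s) if l else '')
E
```

```text
time: 1.95
tool_pos: [0.4182, 0.1868, 0.2236]
tool_rot: [0.0, 0.152, 0.988, 0.0]
contact_force: [0.9, -0.2, 0.3]
gripper_width: 0.996
time: 3.08
tool_pos: [0.4754, 0.0858, 0.1787]
tool_rot: [0.0, 0.287, 0.958, 0.0]
contact_force: [-0.2, -0.7, 0.6]
gripper_width: 1.002
3.075 [ 2.44599300e-02 -2.66883026e-01  1.98319719e+00 -1.26841026e-05
  1.42459967e+00 -9.63255867e-01] [0.47536189 0.08584823 0.17867751] [3.24555854e-04 2.87426935e-01 9.57802507e-01 9.95139683e-05]
wrist knob_center [([320.3, 236.3], 0.88), ([397.4, 322.0], 0.52)] [0.47581896 0.08862856 0.085     ]
wrist screw_head [([322.0, 228.5], 0.6)] [0.47490669 0.09101536 0.071     ]
top knob_center [] 
top screw_head [] 
scene knob_center [([355.8, 259.1], 0.59)] [0.47482149 0.085839   0.085     ]
scene screw_head [([354.6, 265.5], 0.61)] [0.48079803 0.09120851 0.071     ]
```

View pics/wrist1.png

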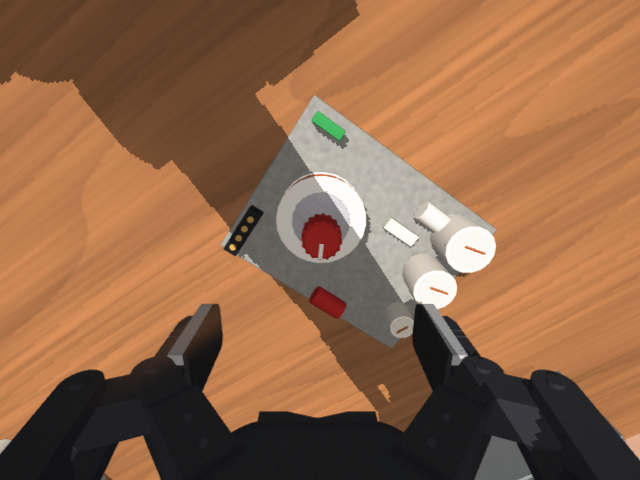

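The wrist view shows the head at about (321,238), with the white line at (321,251) pointing towards image-down. I'll refine the axis position by fitting a projected cylinder to the red mask.

```bash
cat >> h.py <<'E'
from scipy.optimize import minimize
def redmask(im,c,r):
    hsv=cv2.cvtColor(im,cv2.COLOR_RGB2HSV)
    m=(((hsv[...,0]<8)|(hsv[...,0]>172))&(hsv[...,1]>140)).astype(np.uint8)
    k=np.zeros_like(m);cv2.circle(k,tuple(int(v) for v in c),r,1,-1);return m*k
def cyl(n,x,y,z0,s,r=.015,h=.028):
    t=np.linspace(0,2*np.pi,48,endpoint=False)
    P=[proj(n,np.array([x+r*np.cos(a),y+r*np.sin(a),z]),s) for z in(z0,z0+h) for a in t]
    return cv2.convexHull((np.array(P)).astype(np.float32))
def hullmask(H):
    m=np.zeros((480,640),np.uint8);cv2.fillPoly(m,[np.round(H*16).astype(np.int32)],1,shift=4);return m
E
python3 - <<'E'
from h import *
s=state()
for n,c in (("wrist",(321,238)),("scene",(357,260))):
    im=cv2.imread(f"pics/{n}1.png")[:,:,::-1].copy()
    m=redmask(im,c,40 if n=="wrist" else 13)
    m=cv2.morphologyEx(m,cv2.MORPH_CLOSE,np.ones((7,7)))
    k,l,st,_=cv2.connectedComponentsWithStats(m);i=1+st[1:,4].argmax();m=(l==i).astype(np.uint8);print(n,st[i])
    f=lambda p:-(hullmask(cyl(n,*p,.071,s))&m).sum()/ (hullmask(cyl(n,*p,.071,s))|m).sum()
    r=minimize(f,[.476,.087],method='Nelder-Mead',options=dict(initial_simplex=[[.476,.087],[.480,.087],[.476,.091]]));print(r.x,r.fun)
im=cv2.imread("pics/wrist1.png"); cv2.imwrite("pics/w1z.png",cv2.resize(im[180:300,250:410],None,fx=5,fy=5,interpolation=2))
im=cv2.imread("pics/scene1.png"); cv2.imwrite("pics/s1z.png",cv2.resize(im[220:300,300:410],None,fx=6,fy=6,interpolation=2))
E
```

```text
wrist [ 302  214   40   45 1398]<stdin>:8: RuntimeWarning: overflow encountered in scalar negative
Traceback (most recent call last):
  File "h.py", line 34, in cyl
    P=[proj(n,np.array([x+r*np.cos(a),y+r*np.sin(a),z]),s) for z in(z0,z0+h) for a in t]
       ~~~~^^^^^^^^^^^^^^^^^^^^^^^^^^^^^^^^^^^^^^^^^^^^^^^
  File "h.py", line 19, in proj
    T=np.linalg.inv(wcam(s));c=T[:3,:3]@P+T[:3,3]
                    ~~~~^^^
  File "h.py", line 7, in wcam
    return T@camera_model('wrist')['mount']   # cam->world
             ~~~~~~~~~~~~^^^^^^^^^
ValueError: time passes only in moves, steps and waits
```

```bash
python3 - <<'E'
t=open('h.py').read()
t=t.replace("from plant import *","from plant import *\nimport functools\nfrom plant import camera_model as _cm\ncamera_model=functools.lru_cache(None)(_cm)",1)
open('h.py','w').write(t)
E
python3 - <<'E'
from h import *
s=state();print(s['time'])
for n,c in (("wrist",(321,238)),("scene",(357,260))):
    im=cv2.imread(f"pics/{n}1.png")[:,:,::-1].copy()
    m=redmask(im,c,40 if n=="wrist" else 13)
    m=cv2.morphologyEx(m,cv2.MORPH_CLOSE,np.ones((7,7)))
    k,l,st,_=cv2.connectedComponentsWithStats(m);i=1+st[1:,4].argmax();m=(l==i).astype(np.uint8);print(n,st[i])
    def f(p):
        H=hullmask(cyl(n,*p,.071,s));return -float((H&m).sum())/float((H|m).sum())
    r=minimize(f,[.476,.087],method='Nelder-Mead',options=dict(initial_simplex=[[.476,.087],[.480,.087],[.476,.091]],maxiter=60));print(r.x,r.fun)
im=cv2.imread("pics/wrist1.png"); cv2.imwrite("pics/w1z.png",cv2.resize(im[180:300,250:410],None,fx=5,fy=5,interpolation=2))
im=cv2.imread("pics/scene1.png"); cv2.imwrite("pics/s1z.png",cv2.resize(im[220:300,300:410],None,fx=6,fy=6,interpolation=2))
E
```

```text
3.525
wrist [ 302  214   40   45 1398]
[0.47485498 0.08968652] -0.8493317132442284
scene [351 253  13  15 155]
[0.47439063 0.09003125] -0.7524271844660194
```

View pics/w1z.png

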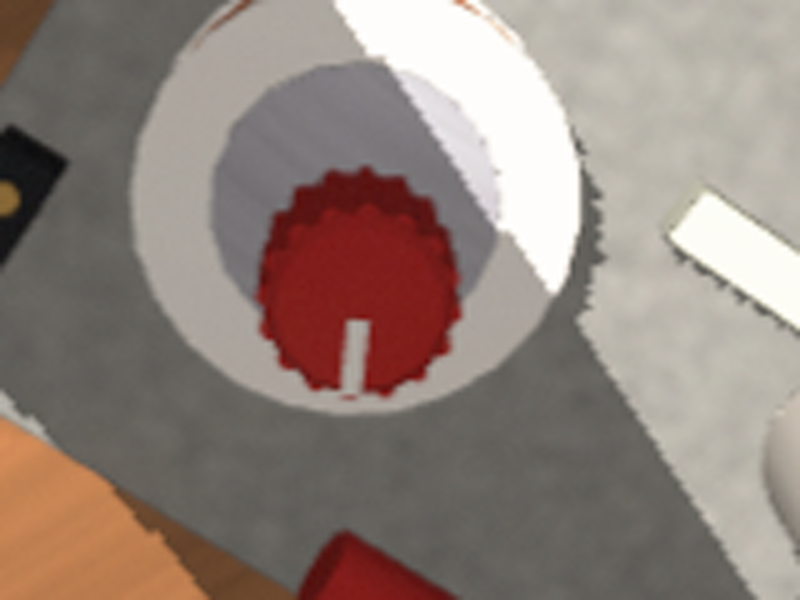

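View pics/s1z.png

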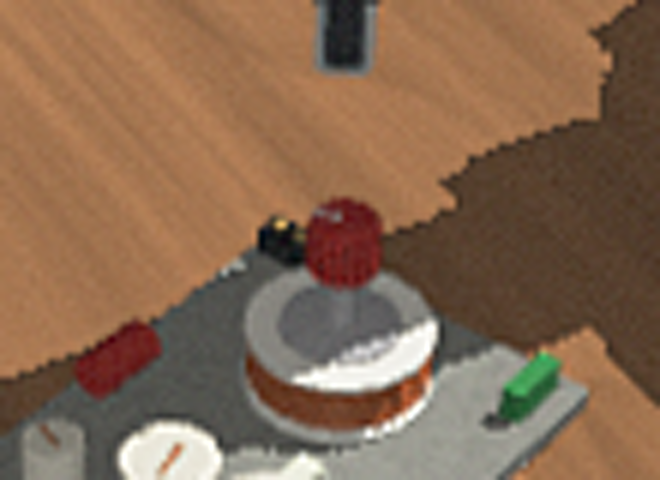

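Run:
```python
from h import *
s=state()
print(onz('wrist',[322,240.4],.099,s),onz('scene',[357.3,260.8],.085),onz('top',[295,247.5],.085))
for n,p in(('wrist',[.475,.088]),('scene',[.475,.088])):
    im=cv2.imread(f"pics/{n}1.png"); c=np.array(proj(n,np.array([*p,.085]),s)).astype(int); f=6
    x0,y0=c[0]-50,c[1]-45; z=cv2.resize(im[y0:y0+90,x0:x0+110],None,fx=f,fy=f,interpolation=1)
    for zz,col in((.071,(0,255,0)),(.099,(255,255,0))):
        H=np.array([proj(n,np.array([p[0]+.015*np.cos(a),p[1]+.015*np.sin(a),zz]),s) for a in np.linspace(0,6.28,40)])
        cv2.polylines(z,[np.round((H+.5-[x0,y0])*f).astype(np.int32)],True,col,1)
    cv2.imwrite(f"pics/{n}1o.png",z)
```

```text
[0.47495347 0.09039338 0.099     ] [0.47500931 0.09331274 0.085     ] [0.47501156 0.08782835 0.085     ]
```

View pics/wrist1o.png

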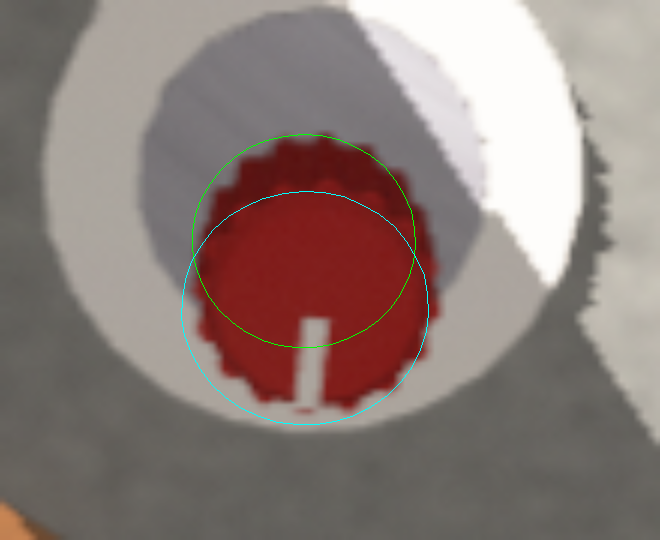

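View pics/scene1o.png

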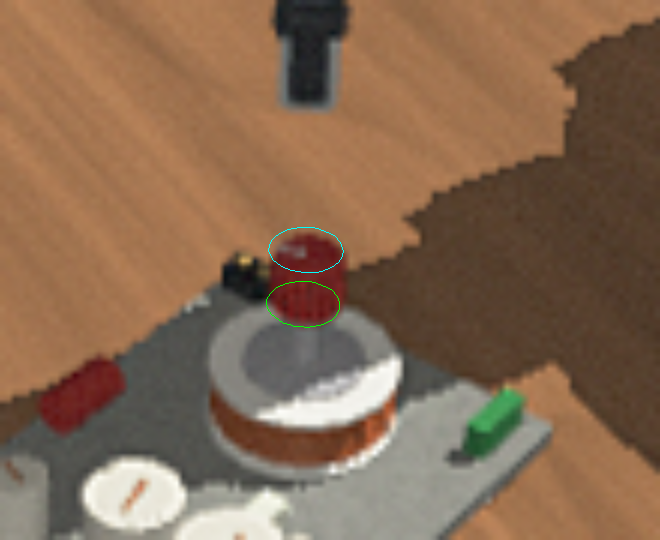

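Overlay check: the axis needs about +2 mm in y. The wrist, scene and top estimates average (0.475, 0.0904). I'll centre there and descend to TCP z≈0.083, staying open.

```bash
python3 -m crank '[{"angular":[0,0,0],"delta_pos":[0.095,0.12,0],"gripper":1},{"angular":[0,0,0],"delta_pos":[0,0,0.5],"gripper":1},{"angular":[0,0,0],"delta_pos":[0,0,0.5],"gripper":1},{"angular":[0,0,0],"delta_pos":[0,0,0.3],"gripper":1},{"angular":[0,0,0],"delta_pos":[0,0,0],"gripper":1},{"angular":[0,0,0],"delta_pos":[0,0,0],"gripper":1}]'
python3 - <<'E'
from h import *
s=state();print(s['time'],s['joint_pos'],s['tool_pos'],s['tool_rot'])
n='wrist';im=grab_frame(n); im=im[:,:,::-1].copy()
p=[.475,.0904]
for zz,col in((.071,(0,255,0)),(.099,(255,255,0))):
    H=np.array([proj(n,np.array([p[0]+.015*np.cos(a),p[1]+.015*np.sin(a),zz]),s) for a in np.linspace(0,6.28,40)])
    cv2.polylines(im,[np.round(H).astype(np.int32)],True,col,1)
cv2.imwrite("pics/wrist2.png",im)
E
```

```text
time: 4.28
tool_pos: [0.475, 0.0904, 0.1395]
tool_rot: [0.0, 0.288, 0.958, 0.0]
contact_force: [0.6, -0.4, 0.6]
gripper_width: 0.996
4.275 [ 3.39557930e-02 -2.28843982e-01  2.01921044e+00 -3.97059360e-05
  1.35076842e+00 -9.52697150e-01] [0.4750205  0.09036755 0.13953875] [2.23035656e-04 2.87932643e-01 9.57650636e-01 5.49538984e-05]
```

View pics/wrist2.png

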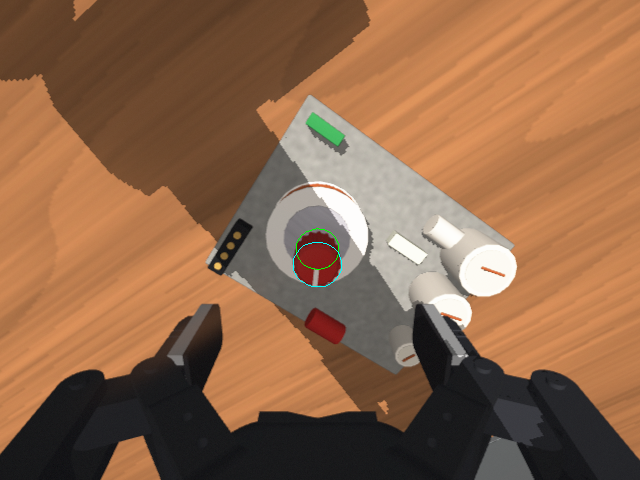

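The overlay sits on the head at (317,262), so the axis is confirmed. Next I'll descend the remaining 56 mm and close.

```bash
python3 -m crank '[{"angular":[0,0,0],"delta_pos":[0,0,0.5],"gripper":1},{"angular":[0,0,0],"delta_pos":[0,0,0.5],"gripper":1},{"angular":[0,0,0],"delta_pos":[0,0,0.5],"gripper":1},{"angular":[0,0,0],"delta_pos":[0,0,0.38],"gripper":1},{"angular":[0,0,0],"delta_pos":[0,0,0],"gripper":1},{"angular":[0,0,0],"delta_pos":[0,0,0],"gripper":1}]'
python3 - <<'E'
from h import *
s=state();print(s['time'],s['joint_pos'],s['tool_pos'],s['tool_rot'],s['contact_force'])
cv2.imwrite("pics/wrist3.png",grab_frame('wrist')[:,:,::-1])
E
```

```text
time: 5.08
tool_pos: [0.4751, 0.0904, 0.0832]
tool_rot: [0.0, 0.288, 0.958, 0.0]
contact_force: [0.3, 0.2, -0.6]
gripper_width: 1.0
5.075 [ 3.40589177e-02 -1.60695651e-01  2.06150982e+00  3.99846622e-05
  1.24018414e+00 -9.52683938e-01] [0.47511571 0.09044212 0.08322657] [2.75453200e-04 2.87899940e-01 9.57660449e-01 1.13110018e-04] [ 0.2948949   0.20422002 -0.58073074]
```

View pics/wrist3.png

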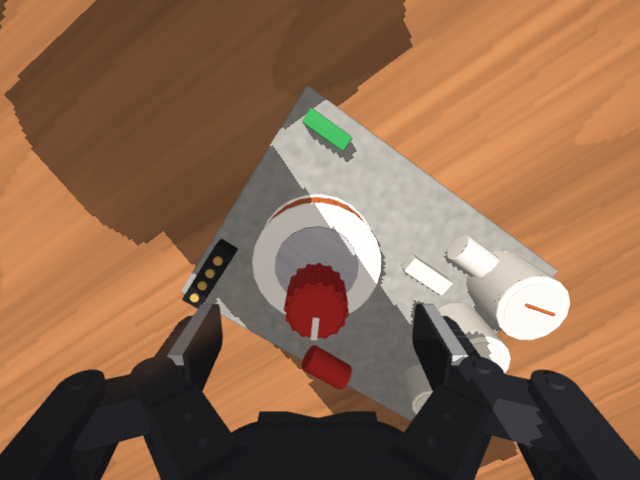

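```bash
python3 -m crank '[{"angular":[0,0,0],"delta_pos":[0,0,0],"gripper":0.5},{"angular":[0,0,0],"delta_pos":[0,0,0],"gripper":0.3},{"angular":[0,0,0],"delta_pos":[0,0,0],"gripper":0},{"angular":[0,0,0],"delta_pos":[0,0,0],"gripper":0},{"angular":[0,0,0],"delta_pos":[0,0,0],"gripper":0},{"angular":[0,0,0],"delta_pos":[0,0,0],"gripper":0}]'
python3 - <<'E'
from h import *
s=state();print(s['time'],s['joint_pos'],s['tool_pos'],s['tool_rot'],s['contact_force'],s['gripper_width'])
cv2.imwrite("pics/wrist4.png",grab_frame('wrist')[:,:,::-1])
E
```

```text
time: 5.88
tool_pos: [0.4749, 0.0903, 0.0833]
tool_rot: [0.0, 0.288, 0.958, -0.0]
contact_force: [-2.5, -1.0, 4.9]
gripper_width: 0.311
5.875 [ 3.40205161e-02 -1.61058326e-01  2.06173535e+00 -2.70521897e-04
  1.24080800e+00 -9.52658690e-01] [0.47486915 0.09033087 0.08327664] [ 9.19680354e-05  2.87882251e-01  9.57665803e-01 -1.03984630e-04] [-2.5249243  -0.99711402  4.88652835] 0.31061896141025397
```

View pics/wrist4.png

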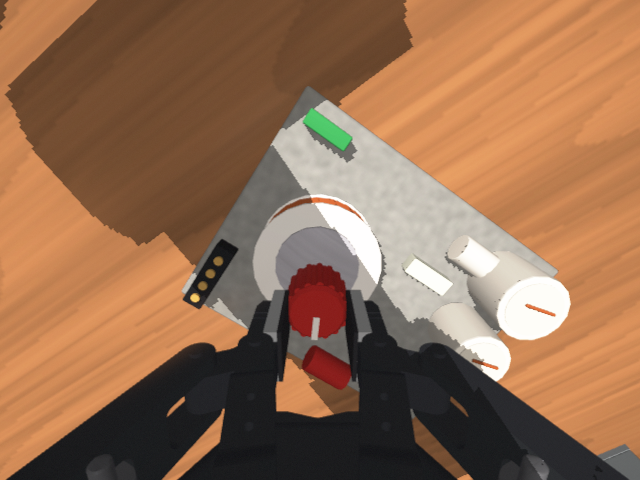

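The head is gripped (opening 0.311) with the white line visible at (316,328). It is resting on the lip with 5 N upward force. I'll probe the vertical stiffness with a small push and start turning back.

```bash
python3 -m crank '[{"angular":[0,0,0],"delta_pos":[0,0,0.015],"gripper":0},{"angular":[0,0,0],"delta_pos":[0,0,0],"gripper":0},{"angular":[0,0,0],"delta_pos":[0,0,0],"gripper":0}]'
python3 -m crank '[{"angular":[0,0,-0.5],"delta_pos":[0,0,0],"gripper":0},{"angular":[0,0,-0.5],"delta_pos":[0,0,0],"gripper":0},{"angular":[0,0,0],"delta_pos":[0,0,0],"gripper":0}]'; python3 -c "
from plant import *
s=state();print(s['joint_pos'],s['tool_pos'],s['contact_force'],s['ft_torque'])"
```

```text
time: 6.3
tool_pos: [0.475, 0.0903, 0.0832]
tool_rot: [0.0, 0.288, 0.958, -0.0]
contact_force: [-2.9, -2.1, 7.1]
gripper_width: 0.306
time: 6.68
tool_pos: [0.475, 0.0903, 0.0831]
tool_rot: [0.0, 0.246, 0.969, -0.0]
contact_force: [-3.2, -0.8, 7.2]
gripper_width: 0.312
[ 3.40107385e-02 -1.60637257e-01  2.06161224e+00 -2.80371139e-04
  1.24046608e+00 -1.04023940e+00] [0.47497406 0.09032709 0.08314271] [-3.21464847 -0.79582901  7.21007651] [-0.22797702  0.57735792  0.05891415]
```

```bash
for i in 1; do python3 -m crank '[{"angular":[0,0,-1],"delta_pos":[0,0,0],"gripper":0},{"angular":[0,0,0],"delta_pos":[0,0,0],"gripper":0}]' | egrep 'tool_pos|contact|rot'; done
python3 -m crank '[{"angular":[0,0,-1],"delta_pos":[0,0,0],"gripper":0},{"angular":[0,0,0],"delta_pos":[0,0,0],"gripper":0}]' | egrep 'tool_pos|contact|rot'
```

```text
tool_pos: [0.475, 0.0903, 0.0831]
tool_rot: [0.0, 0.203, 0.979, -0.0]
contact_force: [-3.3, -1.0, 6.7]
tool_pos: [0.475, 0.0903, 0.0832]
tool_rot: [0.0, 0.16, 0.987, -0.0]
contact_force: [-3.2, -1.3, 7.2]
```

```bash
python3 -m crank '[{"angular":[0,0,-0.8],"delta_pos":[0,0,0],"gripper":0},{"angular":[0,0,0],"delta_pos":[0,0,0],"gripper":0}]' | egrep 'tool_pos|contact|rot'
```

```text
tool_pos: [0.475, 0.0903, 0.0831]
tool_rot: [0.0, 0.126, 0.992, -0.0]
contact_force: [-2.8, -1.4, 7.7]
```

```bash
python3 -m crank '[{"angular":[0,0,-0.8],"delta_pos":[0,0,0],"gripper":0},{"angular":[0,0,0],"delta_pos":[0,0,0],"gripper":0}]' | egrep 'tool_pos|contact|rot'
```

```text
tool_pos: [0.475, 0.0904, 0.0831]
tool_rot: [0.0, 0.091, 0.996, -0.0]
contact_force: [-2.6, 0.1, 6.8]
```

```bash
python3 -m crank '[{"angular":[0,0,-0.8],"delta_pos":[0,0,0],"gripper":0},{"angular":[0,0,0],"delta_pos":[0,0,0],"gripper":0}]' | egrep 'tool_pos|contact|rot'; python3 -c "
from h import *
cv2.imwrite('pics/wrist5.png',grab_frame('wrist')[230:390,220:420,::-1].repeat(4,0).repeat(4,1))"
```

```text
tool_pos: [0.475, 0.0904, 0.0831]
tool_rot: [0.0, 0.056, 0.998, -0.0]
contact_force: [-3.1, -0.8, 6.1]
```

View pics/wrist5.png

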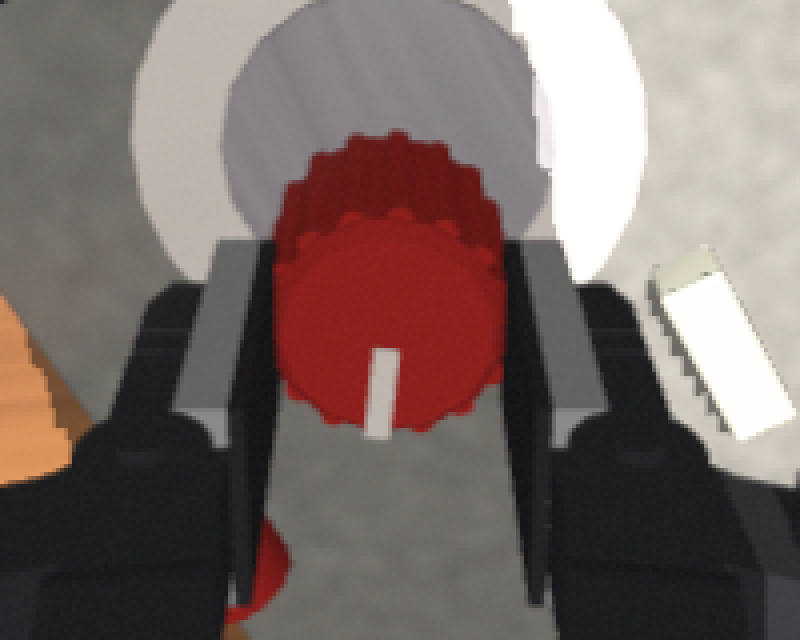

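The line still points straight back in the tool frame, so the head turns with the fingers (27° so far). I'll keep going.

```bash
python3 -m crank '[{"angular":[0,0,-0.8],"delta_pos":[0,0,0],"gripper":0},{"angular":[0,0,0],"delta_pos":[0,0,0],"gripper":0}]' | egrep 'tool_pos|contact|rot'
```

```text
tool_pos: [0.475, 0.0904, 0.0831]
tool_rot: [0.0, 0.021, 1.0, -0.0]
contact_force: [-3.4, -1.1, 5.9]
```

```bash
python3 -m crank '[{"angular":[0,0,-0.8],"delta_pos":[0,0,0],"gripper":0},{"angular":[0,0,0],"delta_pos":[0,0,0],"gripper":0}]' | egrep 'tool_pos|contact|rot'
```

```text
tool_pos: [0.475, 0.0904, 0.0832]
tool_rot: [0.0, -0.014, 1.0, -0.0]
contact_force: [-3.1, -1.1, 6.8]
```

```bash
python3 -m crank '[{"angular":[0,0,-0.8],"delta_pos":[0,0,0],"gripper":0},{"angular":[0,0,0],"delta_pos":[0,0,0],"gripper":0}]' | egrep 'tool_pos|contact|rot'
```

```text
tool_pos: [0.475, 0.0904, 0.0831]
tool_rot: [0.0, -0.049, 0.999, -0.0]
contact_force: [-3.6, -1.1, 6.3]
```

```bash
python3 -m crank '[{"angular":[0,0,-0.8],"delta_pos":[0,0,0],"gripper":0},{"angular":[0,0,0],"delta_pos":[0,0,0],"gripper":0}]' | egrep 'tool_pos|contact|rot'
```

```text
tool_pos: [0.4749, 0.0904, 0.0831]
tool_rot: [0.0, -0.083, 0.997, -0.0]
contact_force: [-2.9, -2.0, 6.8]
```

```bash
python3 -m crank '[{"angular":[0,0,-0.8],"delta_pos":[0,0,0],"gripper":0},{"angular":[0,0,0],"delta_pos":[0,0,0],"gripper":0}]' | egrep 'tool_pos|contact|rot'
```

```text
tool_pos: [0.475, 0.0904, 0.0831]
tool_rot: [0.0, -0.118, 0.993, -0.0]
contact_force: [-4.6, -0.7, 6.6]
```

```bash
python3 -m crank '[{"angular":[0,0,-0.8],"delta_pos":[0,0,0],"gripper":0},{"angular":[0,0,0],"delta_pos":[0,0,0],"gripper":0}]' | egrep 'tool_pos|contact|rot'
```

```text
tool_pos: [0.475, 0.0904, 0.0832]
tool_rot: [0.0, -0.153, 0.988, -0.0]
contact_force: [-4.1, -1.7, 7.2]
```

```bash
python3 -m crank '[{"angular":[0,0,-0.8],"delta_pos":[0,0,0],"gripper":0},{"angular":[0,0,0],"delta_pos":[0,0,0],"gripper":0}]' | egrep 'tool_pos|contact|rot'
```

```text
tool_pos: [0.4749, 0.0904, 0.0832]
tool_rot: [0.0, -0.187, 0.982, -0.0]
contact_force: [-3.9, -1.6, 6.9]
```

```bash
python3 -m crank '[{"angular":[0,0,-0.8],"delta_pos":[0,0,0],"gripper":0},{"angular":[0,0,0],"delta_pos":[0,0,0],"gripper":0}]' | egrep 'tool_pos|contact|rot'
```

```text
tool_pos: [0.4749, 0.0904, 0.0831]
tool_rot: [0.0, -0.221, 0.975, -0.0]
contact_force: [-2.4, -1.1, 6.7]
```

```bash
python3 -m crank '[{"angular":[0,0,-0.8],"delta_pos":[0,0,0],"gripper":0},{"angular":[0,0,0],"delta_pos":[0,0,0],"gripper":0}]' | egrep 'tool_pos|contact|rot'
```

```text
tool_pos: [0.4748, 0.0904, 0.0828]
tool_rot: [-0.0, -0.255, 0.967, -0.0]
contact_force: [-2.3, -1.3, 5.6]
```

```bash
python3 -m crank '[{"angular":[0,0,-0.8],"delta_pos":[0,0,0],"gripper":0},{"angular":[0,0,0],"delta_pos":[0,0,0],"gripper":0}]' | egrep 'tool_pos|contact|rot'
```

```text
tool_pos: [0.4747, 0.0904, 0.082]
tool_rot: [-0.0, -0.288, 0.958, -0.0]
contact_force: [-0.2, -1.1, 1.4]
```

```bash
python3 -m crank '[{"angular":[0,0,-0.8],"delta_pos":[0,0,0],"gripper":0},{"angular":[0,0,0],"delta_pos":[0,0,0],"gripper":0}]' | egrep 'tool_pos|contact|rot'
```

```text
tool_pos: [0.4746, 0.0903, 0.0819]
tool_rot: [-0.0, -0.321, 0.947, -0.0]
contact_force: [1.3, -2.0, -1.2]
```

```bash
python3 -m crank '[{"angular":[0,0,-0.8],"delta_pos":[0,0,0],"gripper":0},{"angular":[0,0,0],"delta_pos":[0,0,0],"gripper":0}]' | egrep 'tool_pos|contact|rot'
```

```text
tool_pos: [0.4746, 0.0903, 0.082]
tool_rot: [-0.0, -0.354, 0.935, -0.0]
contact_force: [0.0, -0.3, -0.8]
```

The force went to zero and the TCP sank by 1.1 mm between yaw −26° and −33°, so the lip edge is at about yaw −29°. It's now at −41°. Next I'll carry the screw down onto the thread: about 5.8 mm below the lip is expected, or TCP z≈0.0773.

```bash
python3 -m crank '[{"angular":[0,0,0],"delta_pos":[0,0,0.05],"gripper":0},{"angular":[0,0,0],"delta_pos":[0,0,0.05],"gripper":0},{"angular":[0,0,0],"delta_pos":[0,0,0],"gripper":0},{"angular":[0,0,0],"delta_pos":[0,0,0],"gripper":0}]' | egrep 'tool_pos|contact|rot'
```

```text
tool_pos: [0.4747, 0.0904, 0.0794]
tool_rot: [-0.0, -0.354, 0.935, -0.0]
contact_force: [0.2, -1.6, -1.4]
```

```bash
python3 -m crank '[{"angular":[0,0,0],"delta_pos":[0,0,0.04],"gripper":0},{"angular":[0,0,0],"delta_pos":[0,0,0],"gripper":0},{"angular":[0,0,0],"delta_pos":[0,0,0],"gripper":0}]' | egrep 'tool_pos|contact|rot'
```

```text
tool_pos: [0.4747, 0.0904, 0.0782]
tool_rot: [-0.0, -0.355, 0.935, 0.0]
contact_force: [-0.5, -1.3, -1.4]
```

```bash
python3 -m crank '[{"angular":[0,0,0],"delta_pos":[0,0,0.03],"gripper":0},{"angular":[0,0,0],"delta_pos":[0,0,0],"gripper":0},{"angular":[0,0,0],"delta_pos":[0,0,0],"gripper":0}]' | egrep 'tool_pos|contact|rot'
```

```text
tool_pos: [0.4748, 0.0904, 0.0777]
tool_rot: [0.0, -0.355, 0.935, 0.0]
contact_force: [-2.0, -1.2, 1.9]
```

```bash
python3 -m crank '[{"angular":[0,0,0],"delta_pos":[0,0,0.02],"gripper":0},{"angular":[0,0,0],"delta_pos":[0,0,0],"gripper":0},{"angular":[0,0,0],"delta_pos":[0,0,0],"gripper":0}]' | egrep 'tool_pos|contact|rot'; python3 -c "
from h import *
s=state();print(s['time'],s['joint_pos'],s['ft_torque'])
cv2.imwrite('pics/wrist6.png',grab_frame('wrist')[230:390,220:420,::-1].repeat(4,0).repeat(4,1))
cv2.imwrite('pics/scene6.png',grab_frame('scene')[210:310,290:420,::-1].repeat(6,0).repeat(6,1))"
```

```text
tool_pos: [0.4749, 0.0904, 0.0775]
tool_rot: [-0.0, -0.355, 0.935, 0.0]
contact_force: [-4.1, -1.0, 5.7]
12.6 [ 3.40894251e-02 -1.52789673e-01  2.06505480e+00  3.12545716e-05
  1.22933880e+00 -2.26170383e+00] [-0.23173756  0.62337332  0.03247431]
```

View pics/wrist6.png

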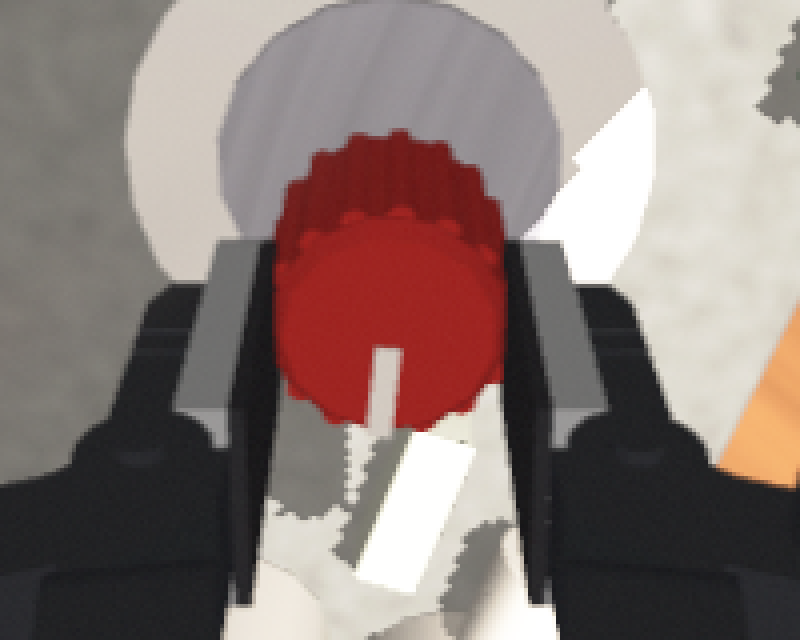

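View pics/scene6.png

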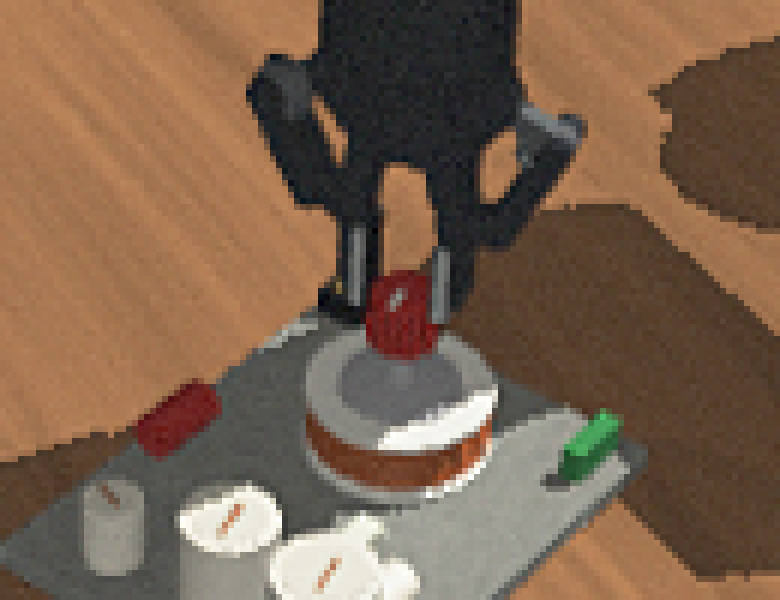

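The line is still fixed in the fingers, and the screw now rests on the thread 5.6 mm below the lip (predicted ~5.8). I'll turn forward, following the pitch by 0.083 mm per 5°.

```bash
python3 -m crank '[{"angular":[0,0,0.5],"delta_pos":[0,0,0.0014],"gripper":0},{"angular":[0,0,1],"delta_pos":[0,0,0.0028],"gripper":0},{"angular":[0,0,1],"delta_pos":[0,0,0.0028],"gripper":0},{"angular":[0,0,1],"delta_pos":[0,0,0.0028],"gripper":0},{"angular":[0,0,0.5],"delta_pos":[0,0,0.0014],"gripper":0},{"angular":[0,0,0],"delta_pos":[0,0,0],"gripper":0}]' ; python3 -c "
from plant import *
s=state();print(s['joint_pos'][5],s['ft_torque'],s['tool_pos'])"
```

```text
time: 13.45
tool_pos: [0.475, 0.0904, 0.0772]
tool_rot: [0.0, -0.187, 0.982, -0.0]
contact_force: [-3.5, -1.4, 5.7]
gripper_width: 0.311
-1.9123880581045793 [-0.27621367  0.5407184  -0.02273166] [0.47498939 0.09041169 0.07718346]
```

It passed under the lip edge with no jam and sinks at the pitch. Continuing.

```bash
python3 -m crank '[{"angular":[0,0,1],"delta_pos":[0,0,0.0028],"gripper":0},{"angular":[0,0,1],"delta_pos":[0,0,0.0028],"gripper":0},{"angular":[0,0,1],"delta_pos":[0,0,0.0028],"gripper":0},{"angular":[0,0,1],"delta_pos":[0,0,0.0028],"gripper":0},{"angular":[0,0,1],"delta_pos":[0,0,0.0028],"gripper":0},{"angular":[0,0,1],"delta_pos":[0,0,0.0028],"gripper":0},{"angular":[0,0,1],"delta_pos":[0,0,0.0028],"gripper":0},{"angular":[0,0,1],"delta_pos":[0,0,0.0028],"gripper":0},{"angular":[0,0,1],"delta_pos":[0,0,0.0028],"gripper":0},{"angular":[0,0,1],"delta_pos":[0,0,0.0028],"gripper":0},{"angular":[0,0,1],"delta_pos":[0,0,0.0028],"gripper":0},{"angular":[0,0,1],"delta_pos":[0,0,0.0028],"gripper":0}]' ; python3 -c "
from plant import *
s=state();print(s['joint_pos'][5],s['ft_torque'],s['tool_pos'])"
```

```text
time: 14.95
tool_pos: [0.475, 0.0903, 0.0761]
tool_rot: [0.0, 0.331, 0.944, -0.0]
contact_force: [-2.4, -1.3, 5.8]
gripper_width: 0.313
-0.8627016314350356 [-0.30657258  0.6309525   0.05894145] [0.47495555 0.09034387 0.07614757]
```

```bash
python3 -m crank '[{"angular":[0,0,1],"delta_pos":[0,0,0.0028],"gripper":0},{"angular":[0,0,1],"delta_pos":[0,0,0.0028],"gripper":0},{"angular":[0,0,1],"delta_pos":[0,0,0.0028],"gripper":0},{"angular":[0,0,1],"delta_pos":[0,0,0.0028],"gripper":0},{"angular":[0,0,1],"delta_pos":[0,0,0.0028],"gripper":0},{"angular":[0,0,1],"delta_pos":[0,0,0.0028],"gripper":0},{"angular":[0,0,1],"delta_pos":[0,0,0.0028],"gripper":0},{"angular":[0,0,1],"delta_pos":[0,0,0.0028],"gripper":0},{"angular":[0,0,1],"delta_pos":[0,0,0.0028],"gripper":0},{"angular":[0,0,1],"delta_pos":[0,0,0.0028],"gripper":0},{"angular":[0,0,1],"delta_pos":[0,0,0.0028],"gripper":0},{"angular":[0,0,1],"delta_pos":[0,0,0.0028],"gripper":0}]' ; python3 -c "
from plant import *
s=state();print(s['joint_pos'][5],s['ft_torque'],s['tool_pos'])"
```

```text
time: 16.45
tool_pos: [0.475, 0.0904, 0.0751]
tool_rot: [0.0, 0.758, 0.652, 0.0]
contact_force: [-2.3, -1.5, 7.4]
gripper_width: 0.311
0.1844361055385999 [-0.28563857  0.52838973 -0.00988445] [0.47502029 0.090447   0.07511613]
```

```bash
python3 -m crank '[{"angular":[0,0,1],"delta_pos":[0,0,0.0028],"gripper":0},{"angular":[0,0,1],"delta_pos":[0,0,0.0028],"gripper":0},{"angular":[0,0,1],"delta_pos":[0,0,0.0028],"gripper":0},{"angular":[0,0,1],"delta_pos":[0,0,0.0028],"gripper":0},{"angular":[0,0,1],"delta_pos":[0,0,0.0028],"gripper":0},{"angular":[0,0,1],"delta_pos":[0,0,0.0028],"gripper":0},{"angular":[0,0,1],"delta_pos":[0,0,0.0028],"gripper":0},{"angular":[0,0,1],"delta_pos":[0,0,0.0028],"gripper":0},{"angular":[0,0,1],"delta_pos":[0,0,0.0028],"gripper":0},{"angular":[0,0,1],"delta_pos":[0,0,0.0028],"gripper":0},{"angular":[0,0,1],"delta_pos":[0,0,0.0028],"gripper":0},{"angular":[0,0,1],"delta_pos":[0,0,0.0028],"gripper":0}]' ; python3 -c "
from plant import *
s=state();print(s['joint_pos'][5],s['ft_torque'],s['tool_pos'])"
```

```text
time: 17.95
tool_pos: [0.4751, 0.0903, 0.0741]
tool_rot: [0.0, 0.983, 0.186, 0.0]
contact_force: [-2.7, -1.8, 4.7]
gripper_width: 0.313
1.2316954418677426 [-0.49158345  0.39185676  0.00294214] [0.47512989 0.09026353 0.07408627]
```

```bash
python3 -m crank '[{"angular":[0,0,1],"delta_pos":[0,0,0.0028],"gripper":0},{"angular":[0,0,1],"delta_pos":[0,0,0.0028],"gripper":0},{"angular":[0,0,1],"delta_pos":[0,0,0.0028],"gripper":0},{"angular":[0,0,1],"delta_pos":[0,0,0.0028],"gripper":0},{"angular":[0,0,1],"delta_pos":[0,0,0.0028],"gripper":0},{"angular":[0,0,1],"delta_pos":[0,0,0.0028],"gripper":0},{"angular":[0,0,1],"delta_pos":[0,0,0.0028],"gripper":0},{"angular":[0,0,1],"delta_pos":[0,0,0.0028],"gripper":0},{"angular":[0,0,1],"delta_pos":[0,0,0.0028],"gripper":0},{"angular":[0,0,1],"delta_pos":[0,0,0.0028],"gripper":0},{"angular":[0,0,1],"delta_pos":[0,0,0.0028],"gripper":0},{"angular":[0,0,1],"delta_pos":[0,0,0.0028],"gripper":0}]' ; python3 -c "
from h import *
s=state();print(s['joint_pos'][5],s['ft_torque'],s['tool_pos'])
cv2.imwrite('pics/wrist7.png',grab_frame('wrist')[230:390,220:420,::-1].repeat(4,0).repeat(4,1))"
```

```text
time: 19.45
tool_pos: [0.4749, 0.0901, 0.0731]
tool_rot: [0.0, 0.944, -0.331, 0.0]
contact_force: [-2.2, -2.6, 6.3]
gripper_width: 0.314
2.2788792287090103 [-0.51449441  0.64423731  0.07627936] [0.47493354 0.09014775 0.073114  ]
```

View pics/wrist7.png

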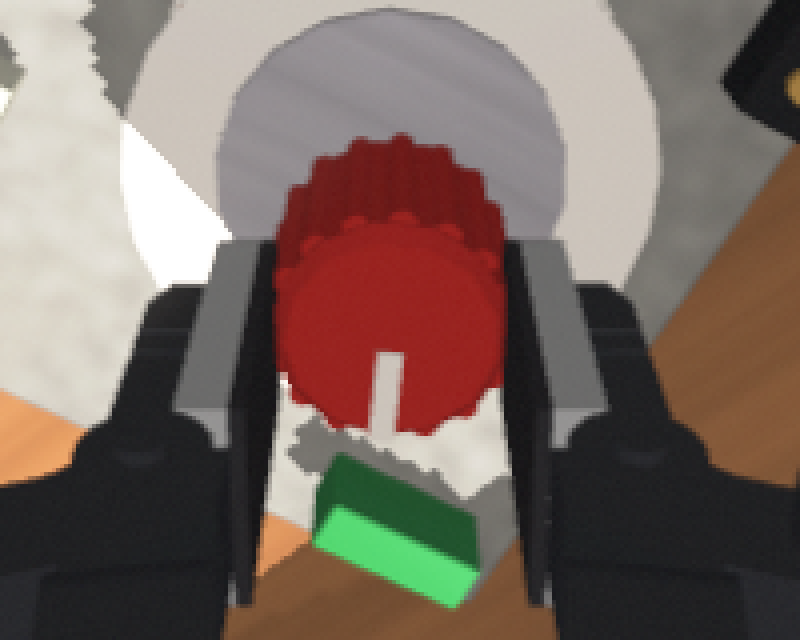

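260° done, and the line shows no slip. I'll turn 35° more, unload the push, then regrip because of the wrist range.

```bash
python3 -m crank '[{"angular":[0,0,1],"delta_pos":[0,0,0.0028],"gripper":0},{"angular":[0,0,1],"delta_pos":[0,0,0.0028],"gripper":0},{"angular":[0,0,1],"delta_pos":[0,0,0.0028],"gripper":0},{"angular":[0,0,1],"delta_pos":[0,0,0.0028],"gripper":0},{"angular":[0,0,1],"delta_pos":[0,0,0.0028],"gripper":0},{"angular":[0,0,1],"delta_pos":[0,0,0.0028],"gripper":0},{"angular":[0,0,1],"delta_pos":[0,0,0.0028],"gripper":0},{"angular":[0,0,0],"delta_pos":[0,0,0],"gripper":0},{"angular":[0,0,0],"delta_pos":[0,0,-0.02],"gripper":0},{"angular":[0,0,0],"delta_pos":[0,0,0],"gripper":0},{"angular":[0,0,0],"delta_pos":[0,0,0],"gripper":0}]' ; python3 -c "
from h import *
s=state();print(s['joint_pos'][5],s['ft_torque'],s['tool_pos'],s['tool_rot'])
cv2.imwrite('pics/wrist8.png',grab_frame('wrist')[230:390,220:420,::-1].repeat(4,0).repeat(4,1))"
```

```text
time: 20.88
tool_pos: [0.4748, 0.0903, 0.0726]
tool_rot: [0.0, 0.801, -0.598, 0.0]
contact_force: [-2.6, -2.7, 5.1]
gripper_width: 0.315
2.8870035969393113 [-0.46467786  0.62110375 -0.02655559] [0.47479766 0.09029999 0.07261981] [ 1.48282912e-04  8.01467617e-01 -5.98038153e-01  6.11398013e-05]
```

```bash
python3 -m crank '[{"angular":[0,0,0],"delta_pos":[0,0,0],"gripper":0.4},{"angular":[0,0,0],"delta_pos":[0,0,0],"gripper":0.5},{"angular":[0,0,0],"delta_pos":[0,0,0],"gripper":0.65},{"angular":[0,0,0],"delta_pos":[0,0,0],"gripper":0.65},{"angular":[0,0,0],"delta_pos":[0,0,0],"gripper":0.65}]' ; python3 -c "
from h import *
cv2.imwrite('pics/wrist9.png',grab_frame('wrist')[230:390,220:420,::-1].repeat(4,0).repeat(4,1))"
```

```text
time: 21.55
tool_pos: [0.4748, 0.0905, 0.0724]
tool_rot: [-0.0, 0.801, -0.598, 0.0]
contact_force: [0.6, -0.6, 0.5]
gripper_width: 0.646
```

View pics/wrist8.png

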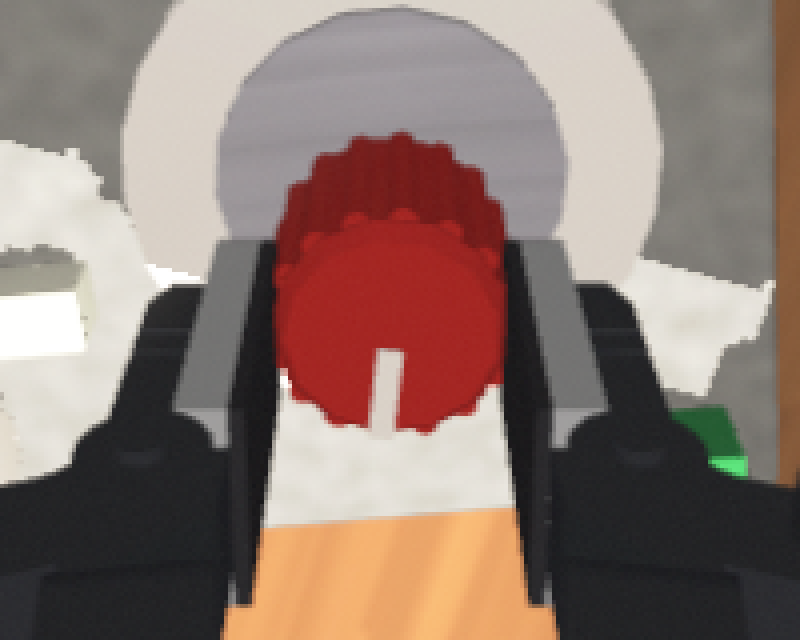

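View pics/wrist9.png

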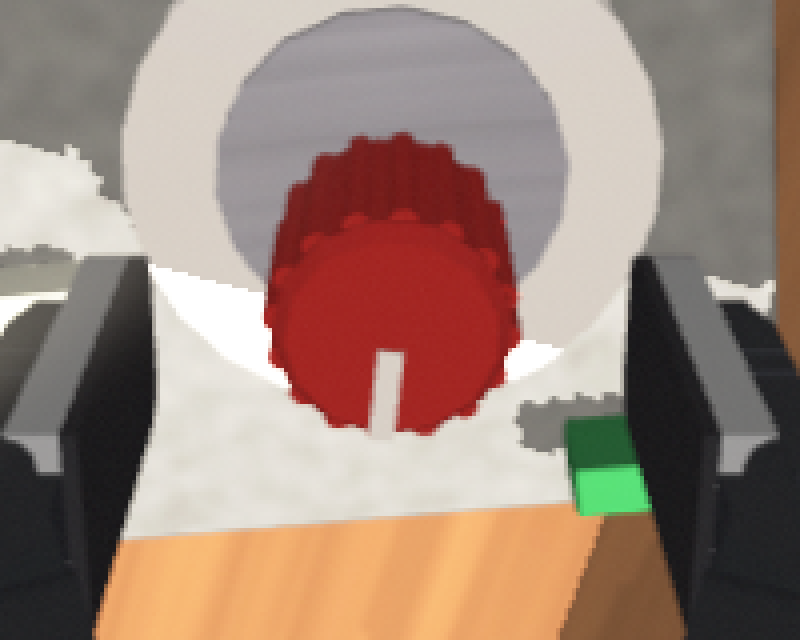

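It released cleanly and the line didn't move. I'll swing the open fingers back 100°.

```bash
python3 -m crank '[{"angular":[0,0,-1],"delta_pos":[0,0,0],"gripper":0.65},{"angular":[0,0,-1],"delta_pos":[0,0,0],"gripper":0.65},{"angular":[0,0,-1],"delta_pos":[0,0,0],"gripper":0.65},{"angular":[0,0,-1],"delta_pos":[0,0,0],"gripper":0.65},{"angular":[0,0,-1],"delta_pos":[0,0,0],"gripper":0.65},{"angular":[0,0,-1],"delta_pos":[0,0,0],"gripper":0.65},{"angular":[0,0,-1],"delta_pos":[0,0,0],"gripper":0.65},{"angular":[0,0,-1],"delta_pos":[0,0,0],"gripper":0.65},{"angular":[0,0,-1],"delta_pos":[0,0,0],"gripper":0.65},{"angular":[0,0,-1],"delta_pos":[0,0,0],"gripper":0.65}]' | egrep 'pos|force'
python3 -m crank '[{"angular":[0,0,-1],"delta_pos":[0,0,0],"gripper":0.65},{"angular":[0,0,-1],"delta_pos":[0,0,0],"gripper":0.65},{"angular":[0,0,-1],"delta_pos":[0,0,0],"gripper":0.65},{"angular":[0,0,-1],"delta_pos":[0,0,0],"gripper":0.65},{"angular":[0,0,-1],"delta_pos":[0,0,0],"gripper":0.65},{"angular":[0,0,-1],"delta_pos":[0,0,0],"gripper":0.65},{"angular":[0,0,-1],"delta_pos":[0,0,0],"gripper":0.65},{"angular":[0,0,-1],"delta_pos":[0,0,0],"gripper":0.65},{"angular":[0,0,-1],"delta_pos":[0,0,0],"gripper":0.65},{"angular":[0,0,-1],"delta_pos":[0,0,0],"gripper":0.65},{"angular":[0,0,0],"delta_pos":[0,0,0],"gripper":0.65},{"angular":[0,0,0],"delta_pos":[0,0,0],"gripper":0.65}]' | egrep 'pos|force'
python3 -c "
from h import *
cv2.imwrite('pics/wrist10.png',grab_frame('wrist')[230:390,220:420,::-1].repeat(4,0).repeat(4,1))"
python3 -m crank '[{"angular":[0,0,0],"delta_pos":[0,0,0],"gripper":0.5},{"angular":[0,0,0],"delta_pos":[0,0,0],"gripper":0.35},{"angular":[0,0,0],"delta_pos":[0,0,0],"gripper":0},{"angular":[0,0,0],"delta_pos":[0,0,0],"gripper":0},{"angular":[0,0,0],"delta_pos":[0,0,0],"gripper":0},{"angular":[0,0,0],"delta_pos":[0,0,0],"gripper":0}]'
python3 -c "
from h import *
s=state();print(s['joint_pos'][5],s['ft_torque'],s['tool_pos'],s['tool_rot'])
cv2.imwrite('pics/wrist11.png',grab_frame('wrist')[230:390,220:420,::-1].repeat(4,0).repeat(4,1))"
```

```text
tool_pos: [0.4748, 0.0904, 0.0724]
contact_force: [-0.1, 0.1, 0.4]
tool_pos: [0.4748, 0.0904, 0.0724]
contact_force: [-0.0, -0.2, -0.1]
time: 25.15
tool_pos: [0.475, 0.0903, 0.0727]
tool_rot: [0.0, 0.973, 0.23, 0.0]
contact_force: [-0.9, -0.6, 3.4]
gripper_width: 0.31
1.141716653019442 [-0.1810591   0.12821113  0.02753784] [0.47498674 0.09033042 0.07268196] [1.65278009e-04 9.73302411e-01 2.29526376e-01 1.80604372e-04]
```

View pics/wrist10.png

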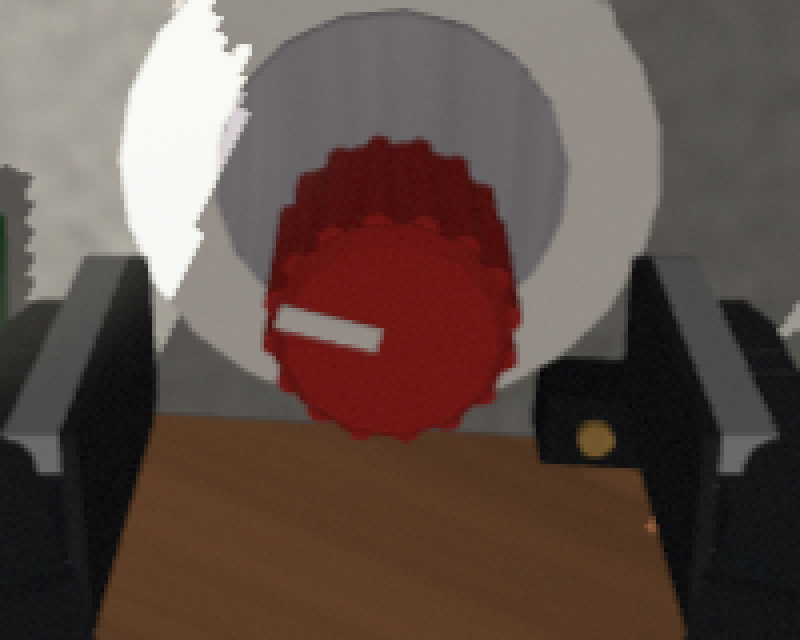

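View pics/wrist11.png

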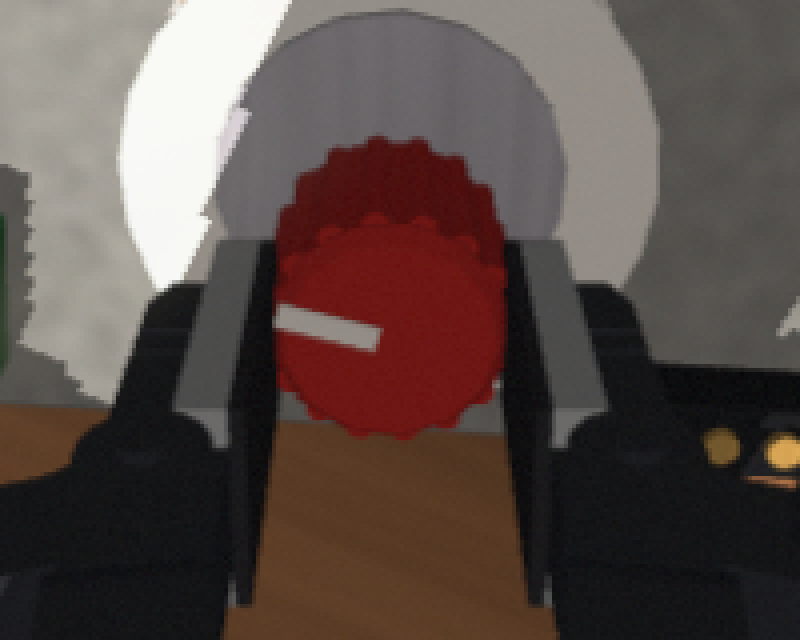

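The regrip held without turning the head (opening 0.31, line unchanged in the tool frame at (330,328) of the crop). Remaining: 71°, for a total of 366° from the rearmost point. That lies between one turn from the rearmost point (360°) and one from the edge itself (~372°).

```bash
python3 -m crank '[{"angular":[0,0,0.5],"delta_pos":[0,0,0.006],"gripper":0},{"angular":[0,0,1],"delta_pos":[0,0,0.0028],"gripper":0},{"angular":[0,0,1],"delta_pos":[0,0,0.0028],"gripper":0},{"angular":[0,0,1],"delta_pos":[0,0,0.0028],"gripper":0},{"angular":[0,0,1],"delta_pos":[0,0,0.0028],"gripper":0},{"angular":[0,0,1],"delta_pos":[0,0,0.0028],"gripper":0},{"angular":[0,0,1],"delta_pos":[0,0,0.0028],"gripper":0},{"angular":[0,0,1],"delta_pos":[0,0,0.0028],"gripper":0},{"angular":[0,0,1],"delta_pos":[0,0,0.0028],"gripper":0},{"angular":[0,0,1],"delta_pos":[0,0,0.0028],"gripper":0},{"angular":[0,0,1],"delta_pos":[0,0,0.0028],"gripper":0},{"angular":[0,0,1],"delta_pos":[0,0,0.0028],"gripper":0}]' | egrep 'pos|force'
python3 -m crank '[{"angular":[0,0,1],"delta_pos":[0,0,0.0028],"gripper":0},{"angular":[0,0,1],"delta_pos":[0,0,0.0028],"gripper":0},{"angular":[0,0,0.7],"delta_pos":[0,0,0.002],"gripper":0},{"angular":[0,0,0],"delta_pos":[0,0,0],"gripper":0},{"angular":[0,0,0],"delta_pos":[0,0,0],"gripper":0},{"angular":[0,0,0],"delta_pos":[0,0,0],"gripper":0}]'
python3 -c "
from h import *
s=state();print(s['joint_pos'][5],s['ft_torque'],s['tool_pos'],s['tool_rot'])
cv2.imwrite('pics/wrist12.png',grab_frame('wrist')[230:390,220:420,::-1].repeat(4,0).repeat(4,1))
cv2.imwrite('pics/scene12.png',grab_frame('scene')[:,:,::-1])"
```

```text
tool_pos: [0.4749, 0.0901, 0.0717]
contact_force: [-1.5, -1.8, 4.4]
time: 27.45
tool_pos: [0.4749, 0.0902, 0.0714]
tool_rot: [0.0, 0.926, -0.378, 0.0]
contact_force: [-1.7, -2.2, 5.2]
gripper_width: 0.311
2.379750177156242 [-0.42936921  0.32370507 -0.08674158] [0.47485442 0.09017787 0.07137566] [ 2.87367313e-04  9.25893130e-01 -3.77785411e-01  1.13868280e-04]
```

View pics/wrist12.png

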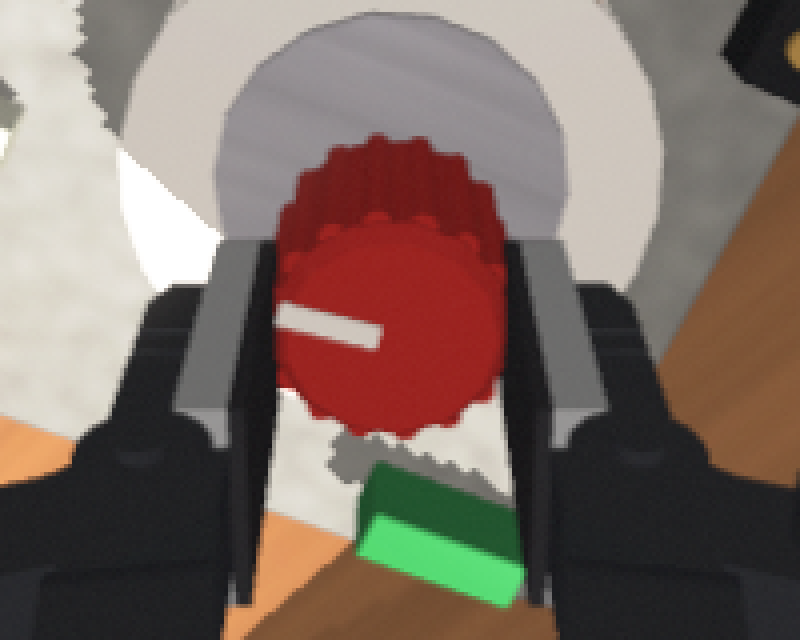

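View pics/scene12.png

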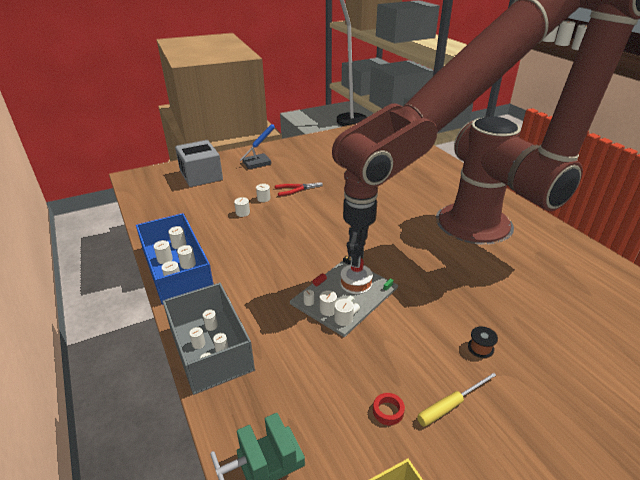

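The final turn measures 366° from the rearmost point (6.387 rad at the wrist joint). The TCP sank 6.1 mm (6.1 expected), the head is still gripped, and the other objects haven't moved. Handing in.

```bash
python3 -c "
from plant import *
print(job_done()); s=state(); print(s['time'],s['tool_pos'],s['contact_force'],s['gripper_width'])"
```

```text
the job is handed in; nothing more can be done
None
the job is handed in; nothing more can be done
```

The screw is started in its thread, one turn forward and not tight, and I handed the job in at about 27.5 s with the fingers still holding the red head.

- **Backward:** I gripped the head and turned it anticlockwise under a light push of about 7 N. After about 63° (1.1 rad) the upward force vanished. I overshot the edge by about 12°, then lowered the screw onto the thread. That was 5.6 mm below the lip, against about 5.8 mm expected.
- **Forward:** I turned it clockwise 366° from the rearmost point, following the pitch. That falls between a full turn from the rearmost point (360°) and one from the edge itself (about 372°). The wrist's range forced one regrip at 295°. The white line did not move when I let go or when I gripped again.
- **Last checks:** The tool sank 6.1 mm over the forward turn, as the pitch predicts. The white line showed no slip in the fingers, and the turning torque stayed below about 0.1 N m. The opening was 0.31 with about 5 N of gentle downward push, and in the scene picture the loose things had not visibly moved.
- **Disagreements:** The cameras differed by up to 5 mm on the screw's y position (0.088 to 0.093), so I used their mean, 0.0904, which the overlay confirmed. An early wrist-camera detection of the knob was false, so I ignored it. The edge angle is only known to about ±4°.

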